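Seat a brass blank in the corner pocket of an engraving fixture

ROBOT

A 6-joint arm with a two-finger parallel gripper is mounted at the origin on the work surface. World frame = base frame: x ahead of the robot, y to its left, z up, the work surface at z = 0. Lengths are in mm, angles in rad, forces in N, time in s.
With the tool pointing down it reaches from about 300 to 775 mm from the base axis. Payload 14.6 kg.
Tool frame: the origin (TCP) lies between the finger pads; the fingertips stand ahead of it and the grasp point (between the pads) lies 11 mm behind it (manip.finger_overhang is the z of the fingertips in the tool frame, in mm); z points along the fingers, y is the line along which they close (so a half turn about z gives the same grasp; the last joint's range is limited). The gripper opens to 94 mm and grips with 3 to 60 N. Pads are 16 mm wide; open, the fingers measure 119 mm over their backs; the gripper's body (75 mm by 177 mm) begins 78 mm behind the grasp point.
Start: joints at [1.191, 0.3, 1.521, -0, 1.321, -0.067], TCP at [169.245, 523.302, 213.446] pointing down, gripper open.
Joint ranges: [-3.03, 3.03], [-0.79, 2.21], [0.23, 2.52], [-1.04, 4.18], [0, 3.07], [-2.55, 2.55]. Speed limits (rad/s): [2.22, 2.22, 2.57, 3.14, 3.14, 3.14].

INTERFACE

Orientations are given as [roll, pitch, yaw] about the fixed x, y, z axes, in that order (R = Rz(yaw) Ry(pitch) Rx(roll)).
In Python, from cell import manip gives the robot as it stands.
- The arm moves only by the tool jog_arm, never from a script. Its argument "series" is a list of rows, each a list of 7 numbers: the shift along the world's x, y, z as a fraction of full scale, then the turn, a rotation vector about the world's x, y, z as a fraction of full scale, then the closure, from 0 (fully open) to 1 (shut). In form: [[dx, dy, dz, wx, wy, wz, fingers], ...]. A call has 1 to 8 rows; each row is the pose to reach, as a shift and turn from the pose commanded when the call began; what a row does not reach only later rows make up. Full scale, the value 1, is 120 mm for a shift and 90 degrees for a turn. A row lasts 1/12 s, in which the tool goes at most 41.7 mm and 7.16 degrees, less where a joint would pass 70% of its speed; a pose out of reach is approached as far as the arm can. A call with a number of a shift or a turn outside -1 to 1 is refused whole. A call with a gripper value outside its range is refused whole. The fingers move at their own pace and stop on an object; "grip_force" is the grip in N (left out, the last holds). Time passes only in rows, so rows that repeat a pose let the fingers close. It gives the time, the measured TCP pose, the force, the opening and the grip force at its end, in the units of the state.
- manip.read_state(): the state, without advancing time (a new reading comes with each control period).
- manip.camera(name): name is "scene" or "top"; returns a dict with "frame" (480x640x3 uint8, red, green, blue), "vfov" (degrees; the focal length in pixels is half the picture's height over the tangent of half this angle, whatever the lens; pixels are square), "cx", "cy" (the principal point, pixels), "k1" (the pictures are not rectified: a ray, as slopes to the right and down, at radius r is drawn at 1 + k1 r^2 times it, then the intrinsics apply), "R" (3x3) and "t" (3): a world point X has camera coordinates R X + t. Camera axes: x right, y down, z forward; pixel columns grow to the right and rows downward; lengths in mm; the calibration is good to about 2 mm. A picture is of the moment at which its call begins. There is no depth.
- manip.sign_off(): hands the job in; it is judged then, once.
The state is a dict: "clock": time; "joints": joint angles; "qd": joint speeds; "effort": joint torques, N m; "eef_pos": TCP position; "eef_rot": TCP orientation; "wrist_force": force on the tool from outside, world axes, zero at the start; "moment": the same for the moment, N m; "finger_gap": finger opening in mm; "finger_force": force on a finger pad.
Only numpy, scipy, OpenCV 4.12 (cv2) and the standard library are available. Lean on these libraries where they do the work, as an engineer would, in place of code of your own. Each camera call takes 0.05 s, during which the arm holds its last target. There are 200 camera calls.

TASK

Load the engraving fixture on the jeweller's bench: with the fingertips push the oblong brass blank across the plate until its long side lies flat against the steel rail, and only then slide it along the rail, all the way into the corner pocket up to the end stop. Then swing the latch fully shut behind the blank and let go. The blank must stay flat on the plate the whole time: slide it, never lift, tip or carry it, keep it against the rail as it nears the pocket, and leave the disc, the square tag and everything else on the bench where they are.

Things in the scene. Friction and masses are not known exactly. Their poses are not given: they have to be found in the camera images.
- fixture: Engraving fixture, fixed to the bench: flat aluminium plate 200 (its x) x 320 (its y) mm, top 16 mm above the bench. Origin: centre of the plate, at bench height. +x points away from the robot (turned by up to about 20 degrees), +y to the robot's left. Rail, stop and nose on it form the corner pocket, 37 mm wide, open only towards -y. Its metal is smooth (friction about 0.3 with the blank).
- rail_face (a point): Middle of the foot of the rail's working face, on the plate's top, at fixture x = +72, y = 0 mm. The steel rail is 20 mm wide, 12 mm high above the plate and runs straight along the fixture's y, near the plate's far edge, from y = -150 to +160 mm; the face looks to -x, towards the robot. Axes as the fixture's.
- stop_face (a point): Middle of the foot of the end stop's working face, on the plate's top, at fixture x = +54, y = +140 mm: a steel block 12 mm high at the left end of the rail, its face looking to -y. Axes as the fixture's.
- nose_tip (a point): Foot of the rounded tip of the nose, on the plate's top, at fixture x = +27.5, y = +104.5 mm. The nose is a steel bar 15 mm wide and 12 mm high, parallel to the rail, running from the end stop back to this tip; its inner face, 37 mm from the rail, is at x = +35 mm. Axes as the fixture's.
- pocket (a point): Where the centre of the blank's underside lies when the blank is home: on the plate's top, at x = +55, y = +110 mm of the fixture. Axes as the fixture's.
- blank: The part to seat: plain oblong brass block 34 (its x) x 60 (its y) x 6 (z) mm, about 100 g, loose and flat on the right-hand part of the plate, turned up to about 25 degrees from the rail. Origin: centre of its underside. Home, its long sides are parallel to the rail, the far one on the rail, its left short side on the end stop.
- latch_pivot (a point): Pivot of the latch, on the plate's top, at x = +20, y = +73 mm of the fixture: a round boss of 9 mm radius and 15 mm height, the axis is vertical.
- latch_tip (a point): Outer end of the latch: a dark steel arm 12 mm wide and 42 mm long from the pivot, with a round end, between 2 and 10 mm above the plate. This point is at mid-height, 6 mm above the plate. The arm can be pushed sideways with a fingertip (about 2 to 3 N at 30 mm from the pivot) and stays where it is left.
- latch (a joint): Angle of the latch (rad). 0: shut, the arm points along the fixture's +x, straight at the rail, just behind the right-hand short side of the seated blank (1 mm clear). It grows as the arm swings clockwise seen from above; at 1.57 the arm points along -y, clear of the blank's way. It starts open, 1.5 to 2.0; it can turn from 0 to 2.2.
- disc: Bystander on the near left part of the plate: round brass disc, 30 mm diameter, 6 mm thick. Origin: centre of its underside.
- tag: Bystander on the near left part of the plate, further left: square brass tag 24 x 24 x 6 mm. Origin: centre of its underside.
- bottle: Bystander on the bench, left: small upright amber bottle, 42 mm diameter, 85 mm high. Origin: centre of its underside.
- mandrel: Bystander on the bench, left: steel ring mandrel 300 mm long, up to 25 mm thick, lying. Origin: below its middle, at bench height; it lies along its x.
- jar: Bystander on the bench, right: glass jar with lid, 72 mm diameter, 90 mm high. Origin: centre of its underside.
- hammer: Bystander on the bench, right: hammer 240 mm long, lying along its x. Origin: below its middle, at bench height.
- pliers: Bystander on the bench, behind the fixture: flat-nose pliers about 140 mm long, lying along its x. Origin: below its joint, at bench height.

How it is judged (in metres and radians):
On the way, in this order (a step that is already met when the one before it is completed fails the run):
1. the blank lies flat against the rail (within 2.5 mm and 3.5 degrees), still at least 30 mm short of home (x of blank in the frame of pocket above -0.0025 m and angle between the y axis of blank and the y axis of fixture, either way round below 0.06 rad and y of blank in the frame of pocket below -0.03 m), for 0.1 s.
2. the blank is home in the corner pocket (within 3 mm of the rail and the end stop), the latch still open (x of blank in the frame of pocket above -0.003 m and y of blank in the frame of pocket above -0.003 m and angle between the y axis of blank and the y axis of fixture, either way round below 0.06 rad and value of joint latch above 0.3 rad), for 0.1 s.
At the end, for the whole second after the job is handed in: The blank lies at rest flat on the plate in the corner pocket, within 3 mm of its home position against the rail and the end stop and within 3.5 degrees of the rail, and the latch is shut (within 0.12 rad) behind it (x of blank in the frame of pocket between -0.003 and 0.003 m and y of blank in the frame of pocket between -0.003 and 0.003 m and z of blank in the frame of pocket below 0.002 m and angle between blank's own z axis and vertical below 0.05 rad and angle between the y axis of blank and the y axis of fixture, either way round below 0.06 rad and value of joint latch below 0.12 rad and linear speed of blank below 0.01 m/s); the robot touches nothing.
It fails at once if the blank is lifted or tipped off the plate (more than 5 mm or about 14 degrees) or falls off it (z of blank in the frame of pocket above 0.005 m or z of blank in the frame of pocket below -0.005 m or angle between blank's own z axis and vertical above 0.25 rad).
It fails at once if the blank comes within 40 mm of its home along the rail while more than 6 mm off the rail (y of blank in the frame of pocket above -0.04 m and x of blank in the frame of pocket below -0.006 m).
It fails at once if the disc or the square tag is moved by more than 15 mm (distance of any of disc, tag from where it was at the start of the episode above 0.015 m).
It fails at once if something else on the bench is moved by more than 20 mm (distance of any of bottle, mandrel, jar, hammer, pliers from where it was at the start of the episode above 0.02 m).
It also fails if it takes over 64 s, if anything falls off the work surface, if the arm or the gripper's body presses on something with over 40 N, if the wrist force passes 120 N, or if a joint passes its speed limit or range.

## Working session

There is one attempt and no reset: what is moved stays moved. The work goes in short steps, Python scripts to look and compute and a tool call to move; the robot and the scene stay as the last step left them, time stands still between calls to the robot, and variables do not carry over. Pictures are saved under pics/ and viewed, at most 10 in all, crops included, and the job is handed in when it is done.

Besides the shell and the picture viewer there is one more tool, called after "Request:" as name(argument=value, ...) on one line, values as JSON. jog_arm: Moves the arm, as the interface text tells. Its arguments: {"type":"object","properties":{"series":{"type":"array"},"grip_force":{"type":"number"}},"required":["series"]}

```bash
mkdir -p pics; ls; cat > h.py <<'E'
import numpy as np, cv2
from cell import manip
def snap(n):
    return manip.camera(n)
def ray(c,uv):
    f=240/np.tan(np.radians(c['vfov']/2)); d=np.array([(uv[0]-c['cx'])/f,(uv[1]-c['cy'])/f])
    s=d.copy()
    for _ in range(20): s=d/(1+c['k1']*(s@s))
    R=np.array(c['R']);t=np.array(c['t'])
    return -R.T@t, R.T@np.array([s[0],s[1],1.])
def onplane(c,uv,z):
    o,d=ray(c,uv); return o+d*(z-o[2])/d[2]
def proj(c,X):
    f=240/np.tan(np.radians(c['vfov']/2)); p=np.array(c['R'])@np.array(X,float)+np.array(c['t'])
    s=p[:2]/p[2]; s=s*(1+c['k1']*(s@s)); return np.array([c['cx'],c['cy']])+f*s
E
python3 - <<'E'
from h import *
import pickle
for n in('scene','top'):
    c=snap(n); cv2.imwrite(f'pics/{n}0.png',c['frame'][:,:,::-1]); pickle.dump(c,open(n+'0.pkl','wb'))
    print(n,c['vfov'],c['cx'],c['cy'],c['k1'],-np.array(c['R']).T@np.array(c['t']))
print(manip.read_state(), manip.finger_overhang)
E
```

```text
pics
scene 47.65146186056194 318.34360429743293 240.43853594222423 -0.09974329962565409 [1331.97317883   69.25242628  994.78757134]
top 57.459074324285616 312.75473950232373 234.0763869270808 0.020472561617893664 [ 447.32448125   25.9268804  1047.37940509]
{'clock': 0.1, 'joints': array([ 1.19141347e+00,  3.00407394e-01,  1.52153045e+00,  4.90087641e-08,
        1.32066977e+00, -6.66060737e-02]), 'qd': array([ 0.00063346,  0.00014537, -0.00114326,  0.00230732,  0.00111085,
       -0.00230857]), 'effort': array([-1.04050087e-04, -5.32651305e+01, -3.53280938e+01,  7.08749495e-02,
        2.34290538e-02, -1.23341772e-05]), 'eef_pos': array([169.15863464, 523.10455181, 212.94268156]), 'eef_rot': array([-3.14057995e+00, -6.75996052e-05,  2.82881583e+00]), 'wrist_force': array([ 0.80703486, -0.54139299, -0.25539533]), 'moment': array([-0.0045971 , -0.03859189,  0.03225006]), 'finger_force': 0.0, 'finger_gap': 93.95141872453493} 8.0
```

View pics/top0.png

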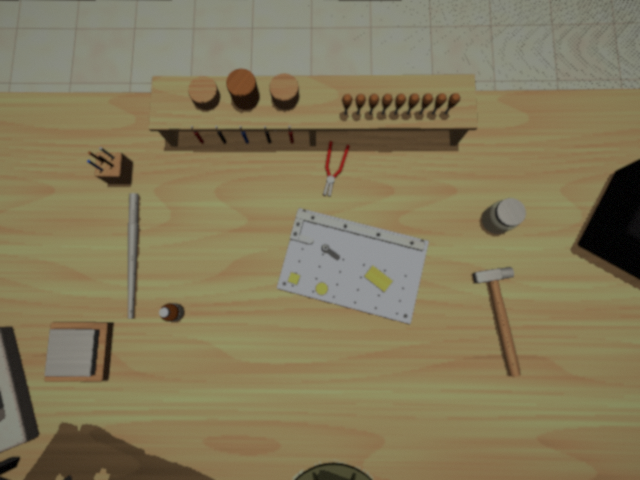

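View pics/scene0.png

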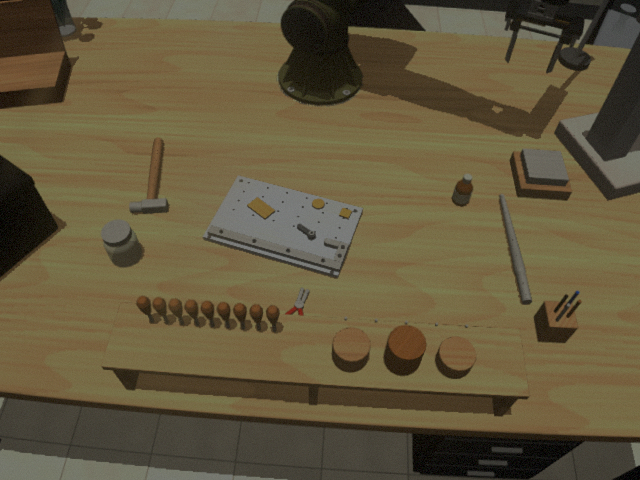

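```bash
cat >> h.py <<'E'
def big(c,box,k=6):
    x0,y0,x1,y1=box
    return cv2.resize(np.ascontiguousarray(c['frame'][y0:y1,x0:x1]),None,fx=k,fy=k,interpolation=cv2.INTER_CUBIC)
def topx(c,box,p,z,k=6): # enlarged-crop pixels -> plane points
    return np.array([onplane(c,((u+.5)/k-.5+box[0],(v+.5)/k-.5+box[1]),z)[:2] for u,v in p])
BOX={'top':(265,195,445,335),'scene':(190,165,380,285)}
def yellow(c,n):
    im=big(c,BOX[n]); hsv=cv2.cvtColor(im,cv2.COLOR_RGB2HSV)
    return im,cv2.inRange(hsv,(15,110,60),(40,255,255))
def rect(P):
    (a,b),(w,h),ang=cv2.minAreaRect(P.astype(np.float32))
    if w>h: ang+=90
    return np.round([a,b,min(w,h),max(w,h),(ang+90)%180-90],2)
E
python3 - <<'E'
from h import *
import pickle
for n in('top','scene'):
    c=pickle.load(open(n+'0.pkl','rb')); im,y=yellow(c,n)
    cs,_=cv2.findContours(y,cv2.RETR_EXTERNAL,cv2.CHAIN_APPROX_NONE)
    for q in cs:
        a=cv2.contourArea(q)
        if 1000<a<20000:
            print(n,'yel',a/36,rect(topx(c,BOX[n],q[:,0],22)), topx(c,BOX[n],[q[:,0].mean(0)],22))
    hsv=cv2.cvtColor(im,cv2.COLOR_RGB2HSV); m=cv2.inRange(hsv,(0,0,110),(179,55,255))|y if n=='top' else cv2.inRange(hsv,(0,0,110),(179,60,255))
    m=cv2.morphologyEx(m,cv2.MORPH_CLOSE,np.ones((25,25)))
    q=max(cv2.findContours(m,cv2.RETR_EXTERNAL,cv2.CHAIN_APPROX_NONE)[0],key=cv2.contourArea)
    print(n,'plate',rect(topx(c,BOX[n],q[:,0],16)))
    cv2.drawContours(im,[q],-1,(0,255,0),1); cv2.drawContours(im,cs,-1,(255,0,0),1)
    cv2.imwrite(f'pics/{n}1.png',cv2.resize(im,(790,int(790*im.shape[0]/im.shape[1])))[:,:,::-1])
E
```

```text
top yel 81.125 [503.63  28.81  23.53  23.74 -44.91] [[503.69654923  28.87864311]]
top yel 62.166666666666664 [527.51  93.7   19.18  19.75  71.95] [[527.28494644  93.68094142]]
top yel 293.5416666666667 [ 527.59 -102.97   29.84   55.3   -38.58] [[ 527.34738325 -103.11928256]]
top yel 76.02777777777777 [ 643.94 -178.49   12.47   65.03  -11.46] [[ 643.91342665 -177.08698681]]
top plate [554.29 -60.56 233.48 368.32 -10.14]
scene yel 30.61111111111111 [ 725.01 -212.1    10.8    31.81   24.33] [[ 724.59424719 -211.8606174 ]]
scene yel 139.80555555555554 [691.79 130.64  22.09  83.37   1.74] [[691.39677318 132.2653739 ]]
scene yel 161.5 [666.19 139.24  27.52  65.98  -1.95] [[665.26649293 139.67047986]]
scene yel 32.666666666666664 [666.53  97.92  24.07  24.82  38.06] [[666.69651791 101.11322522]]
scene yel 468.0138888888889 [ 681.28 -178.61   61.5   139.11   -2.12] [[ 674.15444117 -166.82474951]]
scene yel 77.91666666666667 [529.19  92.34  23.38  26.07  70.88] [[529.34132096  92.05578807]]
scene yel 86.36111111111111 [506.35  27.31  27.42  28.16 -85.35] [[506.25787879  27.26640656]]
scene yel 66.98611111111111 [491.27 151.96  19.37  41.36   3.84] [[489.87113711 151.52542189]]
scene yel 276.77777777777777 [ 529.93 -104.5    33.97   60.26  -38.22] [[ 530.10219754 -104.32052086]]
scene yel 241.41666666666666 [469.58  75.66  22.4  192.63  -0.56] [[469.83420945  70.87546188]]
scene yel 54.791666666666664 [428.52  54.98  11.71  81.35  -4.27] [[429.1580524   54.03196692]]
scene yel 41.06944444444444 [ 438.54 -272.94   19.54   40.79    4.32] [[ 438.05793542 -272.59565648]]
scene yel 41.486111111111114 [424.39 -90.48  25.51  43.39 -26.5 ] [[422.85649417 -91.41060527]]
scene yel 58.55555555555556 [ 412.91 -271.22   18.88   55.19    4.29] [[ 410.32563092 -271.19848692]]
scene plate [561.77 -46.55 200.51 320.63 -14.57]
```

View pics/top1.png

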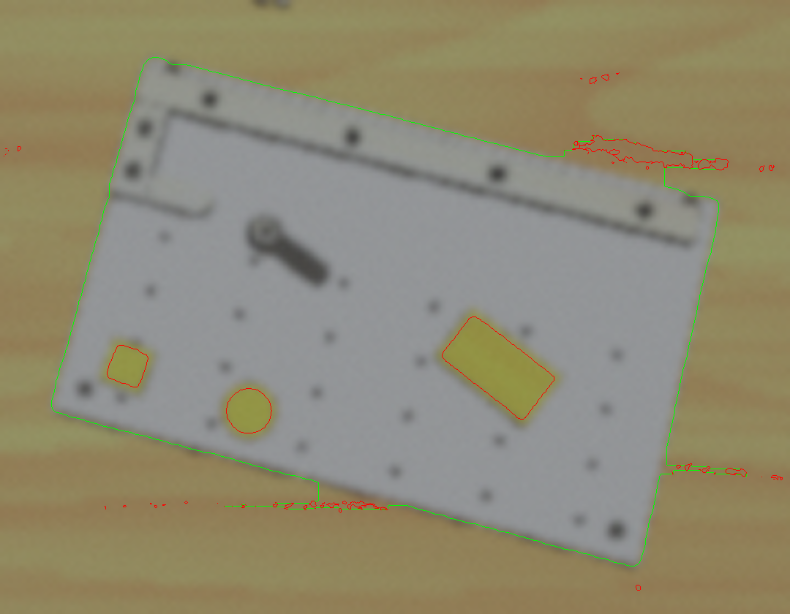

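```bash
python3 - <<'E'
from h import *
import pickle
c=pickle.load(open('top0.pkl','rb')); im,y=yellow(c,'top')
hsv=cv2.cvtColor(im,cv2.COLOR_RGB2HSV)
for smax in (45,60,75):
    m=cv2.morphologyEx(cv2.inRange(hsv,(0,0,80),(179,smax,255)),cv2.MORPH_OPEN,np.ones((13,13)))
    q=max(cv2.findContours(m,cv2.RETR_EXTERNAL,cv2.CHAIN_APPROX_NONE)[0],key=cv2.contourArea)
    print(smax,rect(topx(c,BOX['top'],q[:,0],16)))
# rail dark band profile in top, in candidate fixture frame
for n in('top','scene'):
  c=pickle.load(open(n+'0.pkl','rb')); g=cv2.cvtColor(c['frame'],cv2.COLOR_RGB2GRAY).astype(np.float32)
  o=np.array([561.8,-46.6]); a=np.radians(-14.57); R=np.array([[np.cos(a),-np.sin(a)],[np.sin(a),np.cos(a)]])
  def samp(fx,fy,z):
    p=proj(c,[*(o+R@[fx,fy]),z]).astype(np.float32); return cv2.remap(g,p[:1].reshape(1,1),p[1:].reshape(1,1),cv2.INTER_LINEAR)[0,0]
  for ys in ((-130,-90),(-50,0),(20,60)):
    print(n,ys,[(x,int(np.mean([samp(x,yy,16) for yy in np.linspace(*ys,15)]))) for x in range(60,110,3)])
  print(n,'stop',[(yy,int(np.mean([samp(xx,yy,16) for xx in np.linspace(42,64,9)]))) for yy in range(126,172,3)])
  print(n,'near edge',[(x,int(np.mean([samp(x,yy,16) for yy in np.linspace(-140,140,25)]))) for x in range(-112,-88,2)])
  print(n,'right',[(yy,int(np.mean([samp(xx,yy,16) for xx in np.linspace(-80,60,25)]))) for yy in range(-172,-148,2)])
  im=big(c,BOX[n]); v=cv2.cvtColor(im,cv2.COLOR_RGB2GRAY)
  for th in (70,85):
   m=cv2.morphologyEx(cv2.inRange(v,0,th),cv2.MORPH_OPEN,np.ones((15,15)))
   for q in cv2.findContours(m,cv2.RETR_EXTERNAL,cv2.CHAIN_APPROX_NONE)[0]:
    P=topx(c,BOX[n],q[:,0],24)
    F=(P-o)@R
    if (abs(F[:,0]-10)<50).all() and (abs(F[:,1]-45)<60).all(): print(n,'latch',th,rect(F))
E
```

```text
45 [561.26 -44.66 201.75 322.34 -14.45]
60 [561.28 -44.81 203.59 324.64 -14.48]
75 [561.16 -44.99 206.19 327.23 -14.56]
top (-130, -90) [(60, 148), (63, 148), (66, 145), (69, 129), (72, 110), (75, 123), (78, 139), (81, 137), (84, 131), (87, 135), (90, 141), (93, 142), (96, 142), (99, 137), (102, 130), (105, 126), (108, 125)]
top (-50, 0) [(60, 148), (63, 148), (66, 146), (69, 131), (72, 113), (75, 125), (78, 139), (81, 137), (84, 134), (87, 139), (90, 144), (93, 143), (96, 141), (99, 135), (102, 130), (105, 129), (108, 130)]
top (20, 60) [(60, 149), (63, 149), (66, 146), (69, 131), (72, 113), (75, 124), (78, 138), (81, 136), (84, 134), (87, 138), (90, 143), (93, 144), (96, 142), (99, 138), (102, 135), (105, 134), (108, 134)]
top stop [(126, 148), (129, 148), (132, 149), (135, 148), (138, 143), (141, 131), (144, 132), (147, 138), (150, 130), (153, 123), (156, 131), (159, 140), (162, 136), (165, 129), (168, 128), (171, 128)]
top near edge [(-112, 129), (-110, 129), (-108, 128), (-106, 125), (-104, 120), (-102, 118), (-100, 127), (-98, 139), (-96, 146), (-94, 148), (-92, 147), (-90, 145
[... 802 characters left out ...]
4), (108, 83)]
scene stop [(126, 121), (129, 120), (132, 120), (135, 120), (138, 109), (141, 103), (144, 93), (147, 83), (150, 85), (153, 102), (156, 101), (159, 59), (162, 63), (165, 97), (168, 106), (171, 105)]
scene near edge [(-112, 106), (-110, 106), (-108, 106), (-106, 106), (-104, 106), (-102, 106), (-100, 111), (-98, 118), (-96, 121), (-94, 121), (-92, 121), (-90, 120)]
scene right [(-172, 107), (-170, 108), (-168, 107), (-166, 107), (-164, 107), (-162, 107), (-160, 109), (-158, 116), (-156, 119), (-154, 120), (-152, 120), (-150, 120)]
scene latch 70 [27.1  75.3  12.54 16.78 19.15]
scene latch 70 [ 12.73  49.85  14.82  34.66 -22.32]
scene latch 85 [ 17.97  58.02  20.3   55.94 -23.61]
```

Request:
jog_arm(series=[[0.5, -1, 0, 0, 0, 0, 0.68], [0.5, -1, 0, 0, 0, 0, 0.68], [0.5, -1, 0, 0, 0, 0, 0.68], [0.5, -1, 0, 0, 0, 0, 0.68]])

```text
clock: 0.43
eef_pos: [230.5, 399.6, 213.2]
eef_rot: [-3.14, 0.0, 2.827]
wrist_force: [-0.6, 0.3, -0.1]
finger_gap: 70.5
finger_force: 0.0
```

Request:
jog_arm(series=[[0.5, -1, 0, 0, 0, 0.038, 0.68], [0.5, -1, 0, 0, 0, 0.038, 0.68], [0.5, -1, 0, 0, 0, 0.038, 0.68], [0.5, -1, 0, 0, 0, 0.038, 0.68]])

```text
clock: 0.77
eef_pos: [290.6, 279.9, 213.4]
eef_rot: [-3.141, 0.0, 2.886]
wrist_force: [-1.0, 0.7, 0.7]
finger_gap: 43.8
finger_force: 0.0
```

Request:
jog_arm(series=[[0.5, -1, 0, 0, 0, 0, 0.68], [0.5, -1, 0, 0, 0, 0, 0.68], [0.5, -1, 0, 0, 0, 0, 0.68], [0.5, -1, 0, 0, 0, 0, 0.68]])

```text
clock: 1.1
eef_pos: [350.8, 159.8, 213.5]
eef_rot: [-3.141, 0.001, 2.885]
wrist_force: [-0.7, -0.2, 0.0]
finger_gap: 30.1
finger_force: 0.0
```

Request:
jog_arm(series=[[0.5, -1, 0, 0, 0, 0, 0.68], [0.5, -1, 0, 0, 0, 0, 0.68], [0.5, -1, 0, 0, 0, 0, 0.68], [0.5, -1, 0, 0, 0, 0, 0.68]])

```text
clock: 1.43
eef_pos: [410.9, 39.9, 213.3]
eef_rot: [-3.141, 0.0, 2.885]
wrist_force: [0.4, 0.8, 0.4]
finger_gap: 30.1
finger_force: 0.0
```

Request:
jog_arm(series=[[0.5, -1, 0, 0, 0, 0, 0.68], [0.5, -1, 0, 0, 0, 0, 0.68], [0.5, -1, 0, 0, 0, 0, 0.68], [0.5, -1, 0, 0, 0, 0, 0.68]])

```text
clock: 1.77
eef_pos: [470.9, -80.0, 213.0]
eef_rot: [-3.141, -0.0, 2.886]
wrist_force: [0.2, 0.2, -0.0]
finger_gap: 29.9
finger_force: 0.0
```

Request:
jog_arm(series=[[0.06, -0.07, -1, 0, 0, 0, 0.68], [0.06, -0.07, -1, 0, 0, 0, 0.68], [0.06, -0.07, -1, 0, 0, 0, 0.68], [0.06, -0.07, -1, 0, 0, 0, 0.68]])

```text
clock: 2.1
eef_pos: [473.5, -83.6, 87.3]
eef_rot: [3.141, -0.01, 2.888]
wrist_force: [-0.3, 0.8, -0.7]
finger_gap: 30.3
finger_force: 0.0
```

Request:
jog_arm(series=[[0, 0, -0.3, 0, 0, 0, 0.68], [0, 0, -0.45, 0, 0, 0, 0.68], [0, 0, -0.56, 0, 0, 0, 0.68], [0, 0, -0.56, 0, 0, 0, 0.68]])

```text
clock: 2.43
eef_pos: [476.1, -84.1, 25.7]
eef_rot: [3.142, -0.003, 2.889]
wrist_force: [-0.9, -0.3, -0.5]
finger_gap: 30.3
finger_force: 0.0
```

```bash
cat >> h.py <<'E'
O=np.array([561.5,-45.7]); A=np.radians(-14.53); RF=np.array([[np.cos(A),-np.sin(A)],[np.sin(A),np.cos(A)]])
def fx(p): return (np.asarray(p)[...,:2]-O)@RF
def blank(n):
    c=snap(n); im,y=yellow(c,n); out=[]
    for q in cv2.findContours(y,cv2.RETR_EXTERNAL,cv2.CHAIN_APPROX_NONE)[0]:
        if cv2.contourArea(q)<1200: continue
        F=fx(topx(c,BOX[n],q[:,0],22)); r=rect(F)
        if abs(r[0])<95 and abs(r[1])<150: out.append(r)
    cv2.imwrite('pics/last_%s.png'%n,im[:,:,::-1])
    return out
E
python3 - <<'E'
from h import *
s=manip.read_state(); print(s['eef_pos'],fx(s['eef_pos']),s['joints'],s['wrist_force'])
for n in('top','scene'): print(n,*blank(n))
import os; im=cv2.imread('pics/last_scene.png'); cv2.imwrite('pics/v1.png',cv2.resize(im,(790,500)))
E
```

```text
[476.09223977 -84.12468551  25.72611872] [-73.03586349 -58.62341348] [-2.50714802e-01  4.10159305e-01  1.86789971e+00  1.11222762e-04
  8.66057185e-01 -1.56898492e+00] [-0.89781263 -0.29128109 -0.49541094]
top [-74.57  57.7   23.6   23.65  45.61] [-67.89 126.38  19.21  19.55  85.63]
scene [-65.82 125.51  23.37  25.92  85.41] [-71.94  56.75  27.39  28.7  -71.17] [-15.85 -65.04  34.94  60.49 -24.15]
```

View pics/v1.png

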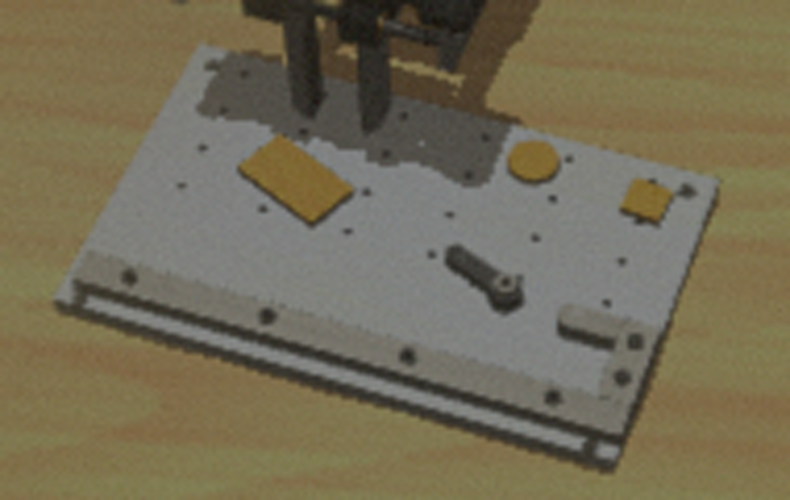

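Request:
jog_arm(series=[[0.032, -0.043, 0, 0, 0, 0, 0.68], [0.072, -0.053, 0, 0, 0, 0, 0.68], [0.113, -0.064, 0, 0, 0, 0, 0.68], [0.153, -0.074, 0, 0, 0, 0, 0.68], [0.193, -0.085, 0, 0, 0, 0, 0.68], [0.234, -0.095, 0, 0, 0, 0, 0.68], [0.274, -0.105, 0, 0, 0, 0, 0.68], [0.314, -0.116, 0, 0, 0, 0, 0.68]])

```text
clock: 3.2
eef_pos: [514.6, -99.1, 26.2]
eef_rot: [3.142, -0.0, 2.888]
wrist_force: [-0.7, 0.3, -0.1]
finger_gap: 29.8
finger_force: 0.0
```

```bash
cat > st.py <<'E'
from h import *
s=manip.read_state(); print(s['eef_pos'].round(1),fx(s['eef_pos']).round(1),s['wrist_force'].round(1),(s['wrist_force'][:2]@RF).round(1))
for n in('top','scene'): print(n,*[r for r in blank(n) if r[3]>32 or r[2]>30 or r[0]>-55])
E
python3 st.py
```

```text
[514.6 -99.1  26.2] [-32.  -63.5] [-0.7  0.3 -0.1] [-0.8  0.1]
top
scene [ -2.26 -61.16  35.91  60.29   0.38]
```

Request:
jog_arm(series=[[0.044, -0.012, 0, 0, 0, 0, 0.68], [0.089, -0.023, 0, 0, 0, 0, 0.68], [0.133, -0.035, 0, 0, 0, 0, 0.68], [0.178, -0.046, 0, 0, 0, 0, 0.68], [0.222, -0.058, 0, 0, 0, 0, 0.68], [0.266, -0.069, 0, 0, 0, 0, 0.68], [0.311, -0.081, 0, 0, 0, 0, 0.68], [0.34, -0.088, 0, 0, 0, 0, 0.68]])

```text
clock: 3.97
eef_pos: [555.6, -109.8, 26.2]
eef_rot: [-3.142, 0.0, 2.888]
wrist_force: [-0.0, -0.4, -0.5]
finger_gap: 30.1
finger_force: 0.1
```

```bash
python3 st.py
```

```text
[ 555.6 -109.8   26.2] [ 10.4 -63.5] [-0.  -0.4 -0.5] [ 0.1 -0.4]
top
scene [ 39.63 -61.59  35.61  60.35  -0.6 ]
```

Request:
jog_arm(series=[[0.03, -0.008, 0, 0, 0, 0, 0.68], [0.06, -0.016, 0, 0, 0, 0, 0.68], [0.08, -0.021, 0, 0, 0, 0, 0.68], [0.097, -0.025, 0, 0, 0, 0, 0.68], [0.097, -0.025, 0, 0, 0, 0, 0.68]])

```text
clock: 4.48
eef_pos: [566.9, -112.7, 26.2]
eef_rot: [-3.142, 0.0, 2.888]
wrist_force: [-0.4, 0.3, -0.4]
finger_gap: 30.0
finger_force: 0.0
```

Request:
jog_arm(series=[[0.008, -0.002, 0, 0, 0, 0, 0.68], [0.016, -0.004, 0, 0, 0, 0, 0.68], [0.016, -0.004, 0, 0, 0, 0, 0.68]])

```text
clock: 4.73
eef_pos: [568.6, -113.1, 26.3]
eef_rot: [3.142, 0.0, 2.888]
wrist_force: [-0.5, 0.0, 0.0]
finger_gap: 30.4
finger_force: 0.0
```

Request:
jog_arm(series=[[0.008, -0.002, 0, 0, 0, 0, 0.68], [0.012, -0.003, 0, 0, 0, 0, 0.68], [0.012, -0.003, 0, 0, 0, 0, 0.68]])

```text
clock: 4.98
eef_pos: [570.0, -113.4, 26.3]
eef_rot: [3.142, 0.0, 2.888]
wrist_force: [-0.1, 0.2, -0.3]
finger_gap: 30.1
finger_force: 0.0
```

```bash
python3 st.py
```

```text
[ 570.  -113.4   26.3] [ 25.2 -63.4] [-0.1  0.2 -0.3] [-0.1  0.1]
top
scene [ 51.92 -61.27  33.4   60.74   0.33]
```

Request:
jog_arm(series=[[0.008, -0.002, 0, 0, 0, 0, 0.68], [0.016, -0.004, 0, 0, 0, 0, 0.68], [0.016, -0.004, 0, 0, 0, 0, 0.68]])

```text
clock: 5.33
eef_pos: [572.0, -114.0, 26.3]
eef_rot: [-3.142, 0.0, 2.888]
wrist_force: [0.3, -0.1, -0.2]
finger_gap: 30.3
finger_force: 0.0
```

Request:
jog_arm(series=[[0.008, -0.002, 0, 0, 0, 0, 0.68], [0.012, -0.003, 0, 0, 0, 0, 0.68], [0.012, -0.003, 0, 0, 0, 0, 0.68]])

```text
clock: 5.58
eef_pos: [572.7, -114.1, 26.1]
eef_rot: [-3.142, -0.002, 2.889]
wrist_force: [-5.7, 1.7, 3.0]
finger_gap: 30.0
finger_force: 2.8
```

```bash
python3 st.py
```

```text
[ 572.7 -114.1   26.1] [ 28.  -63.4] [-5.7  1.7  3. ] [-5.9  0.3]
top
scene [ 5.340e+01 -6.123e+01  3.052e+01  6.025e+01  5.000e-02]
```

Request:
jog_arm(series=[[0.01, -0.003, 0, 0, 0, 0, 0.68], [0.01, -0.003, 0, 0, 0, 0, 0.68], [0.01, -0.003, 0, 0, 0, 0, 0.68]])

```text
clock: 5.93
eef_pos: [572.9, -114.1, 25.9]
eef_rot: [3.142, -0.005, 2.889]
wrist_force: [-11.4, 3.0, 6.5]
finger_gap: 30.1
finger_force: 6.4
```

Request:
jog_arm(series=[[-0.02, 0.005, 0, 0, 0, 0, 0.68], [-0.1, 0.026, 0, 0, 0, 0, 0.68], [-0.25, 0.065, 0, 0, 0, 0, 0.68], [-0.25, 0.065, 0.2, 0, 0, 0, 0.68], [-0.25, 0.065, 0.4, 0, 0, 0, 0.8], [-0.25, 0.065, 0.5, 0, 0, 0, 1], [-0.25, 0.065, 0.5, 0, 0, 0, 1]])

```text
clock: 6.52
eef_pos: [545.9, -107.2, 88.9]
eef_rot: [-3.142, 0.005, 2.889]
wrist_force: [-0.2, 0.7, -0.0]
finger_gap: 13.3
finger_force: 0.0
```

```bash
python3 st.py
```

```text
[ 545.9 -107.2   88.9] [  0.4 -63.4] [-0.2  0.7 -0. ] [-0.3  0.6]
top
scene [ 53.97 -61.31  29.48  60.04   0.37]
```

Request:
jog_arm(series=[[0.32, -0.52, 0, 0, 0, -0.6, 1], [0.32, -0.52, 0, 0, 0, -0.6, 1], [0.32, -0.52, 0, 0, 0, -0.6, 1], [0.32, -0.52, 0, 0, 0, -0.6, 1], [0.32, -0.52, 0, 0, 0, -0.6, 1], [0.32, -0.52, 0, 0, 0, -0.6, 1], [0.32, -0.52, 0, 0, 0, -0.6, 1], [0.32, -0.52, 0, 0, 0, -0.6, 1]])

```text
clock: 7.28
eef_pos: [582.3, -169.0, 84.1]
eef_rot: [-3.14, -0.002, 1.939]
wrist_force: [-0.1, 0.1, -0.2]
finger_gap: 0.3
finger_force: 0.0
```

Request:
jog_arm(series=[[0, 0, 0, 0, 0, -0.4, 1], [0, 0, 0, 0, 0, -0.4, 1], [0, 0, 0, 0, 0, -0.4, 1], [0, 0, 0, 0, 0, -0.4, 1], [0, 0, 0, 0, 0, -0.4, 1], [0, 0, 0, 0, 0, -0.4, 1], [0, 0, 0, 0, 0, -0.4, 1]])

```text
clock: 7.87
eef_pos: [582.4, -169.1, 84.8]
eef_rot: [-3.14, -0.0, 1.321]
wrist_force: [0.3, -0.4, 0.4]
finger_gap: 0.5
finger_force: 0.0
```

```bash
python3 st.py; python3 -c "
from h import *; s=manip.read_state(); print(s['eef_rot'],s['joints'],s['finger_gap'],s['clock'])"
```

```text
[ 582.4 -169.1   84.8] [  51.2 -114.2] [ 0.3 -0.4  0.4] [ 0.4 -0.3]
top [ 54.33 -60.83  32.98  56.78   1.48]
scene [ 53.89 -61.31  29.84  60.3    1.06]
[-3.14045126e+00 -1.10775514e-04  1.32173904e+00] [-3.42907619e-01  5.52077574e-01  1.47625657e+00  3.70388388e-06
  1.11440527e+00 -9.38520319e-02] 0.5161243173551512 7.9667
```

Request:
jog_arm(series=[[0, 0, -0.2, 0, 0, 0, 1], [0, 0, -0.4, 0, 0, 0, 1], [0, 0, -0.49, 0, 0, 0, 1], [0, 0, -0.49, 0, 0, 0, 1]])

```text
clock: 8.3
eef_pos: [582.3, -169.0, 25.7]
eef_rot: [-3.139, -0.0, 1.32]
wrist_force: [-0.6, -0.1, -0.6]
finger_gap: 0.8
finger_force: 0.0
```

Request:
jog_arm(series=[[0.011, 0.04, 0, 0, 0, 0, 1], [0.023, 0.08, 0, 0, 0, 0, 1], [0.034, 0.12, 0, 0, 0, 0, 1], [0.046, 0.16, 0, 0, 0, 0, 1], [0.057, 0.2, 0, 0, 0, 0, 1], [0.069, 0.24, 0, 0, 0, 0, 1], [0.08, 0.28, 0, 0, 0, 0, 1], [0.092, 0.32, 0, 0, 0, 0, 1]])

```text
clock: 8.97
eef_pos: [594.1, -130.3, 27.5]
eef_rot: [3.142, 0.0, 1.318]
wrist_force: [0.8, -1.2, 0.1]
finger_gap: 0.4
finger_force: 0.1
```

```bash
python3 st.py
```

```text
[ 594.1 -130.3   27.5] [ 52.8 -73.7] [ 0.8 -1.2  0.1] [ 1.1 -1. ]
top [ 55.64 -21.21  32.49  34.38  89.47]
scene [ 53.82 -32.32  29.5   60.31   0.3 ]
```

Request:
jog_arm(series=[[0.011, 0.04, -0.012, 0, 0, 0, 1], [0.023, 0.08, -0.012, 0, 0, 0, 1], [0.034, 0.12, -0.012, 0, 0, 0, 1], [0.046, 0.16, -0.012, 0, 0, 0, 1], [0.057, 0.2, -0.012, 0, 0, 0, 1], [0.069, 0.24, -0.012, 0, 0, 0, 1], [0.08, 0.28, -0.012, 0, 0, 0, 1], [0.092, 0.32, -0.012, 0, 0, 0, 1]])

```text
clock: 9.73
eef_pos: [605.1, -91.9, 26.0]
eef_rot: [-3.142, -0.0, 1.318]
wrist_force: [0.0, 0.0, -0.1]
finger_gap: 0.6
finger_force: 0.1
```

```bash
python3 st.py
```

```text
[605.1 -91.9  26. ] [ 53.8 -33.8] [ 0.   0.  -0.1] [0.  0.1]
top [ 54.94  23.72  23.16  33.41 -87.39]
scene [54.17  7.4  29.71 60.8  -0.44]
```

Request:
jog_arm(series=[[0.011, 0.04, 0, 0, 0, 0, 1], [0.022, 0.08, 0, 0, 0, 0, 1], [0.033, 0.12, 0, 0, 0, 0, 1], [0.044, 0.16, 0, 0, 0, 0, 1], [0.055, 0.2, 0, 0, 0, 0, 1], [0.066, 0.24, 0, 0, 0, 0, 1], [0.077, 0.28, 0, 0, 0, 0, 1], [0.088, 0.32, 0, 0, 0, 0, 1]])

```text
clock: 10.5
eef_pos: [615.6, -53.5, 26.0]
eef_rot: [-3.142, 0.0, 1.318]
wrist_force: [-0.0, -0.8, -0.4]
finger_gap: 0.2
finger_force: 0.1
```

```bash
python3 st.py;python3 -c "
import cv2
im=cv2.imread('pics/last_scene.png'); cv2.imwrite('pics/v2.png',cv2.resize(im,(790,500)))"
```

```text
[615.6 -53.5  26. ] [54.4  6. ] [-0.  -0.8 -0.4] [ 0.2 -0.7]
top [55.23 66.78 15.79 33.18 87.44]
scene [53.94 46.9  29.59 60.64  0.68]
```

View pics/v2.png

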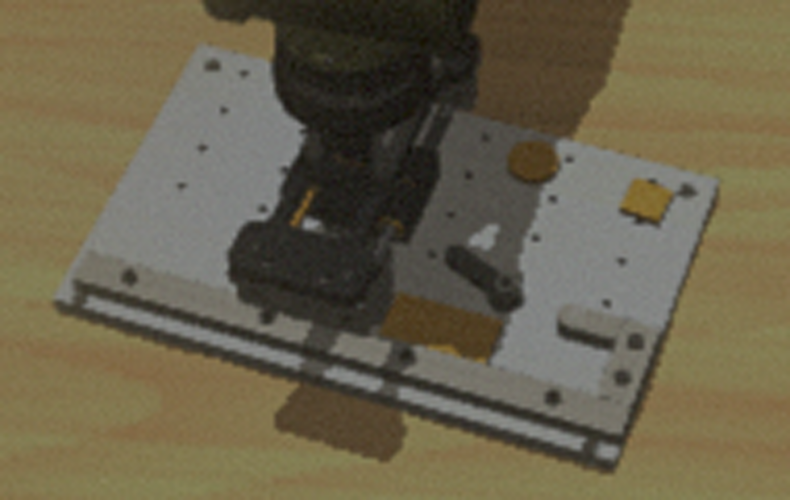

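Request:
jog_arm(series=[[0.011, 0.04, 0, 0, 0, 0, 1], [0.022, 0.08, 0, 0, 0, 0, 1], [0.033, 0.12, 0, 0, 0, 0, 1], [0.044, 0.16, 0, 0, 0, 0, 1], [0.055, 0.2, 0, 0, 0, 0, 1], [0.066, 0.24, 0, 0, 0, 0, 1], [0.077, 0.28, 0, 0, 0, 0, 1], [0.088, 0.32, 0, 0, 0, 0, 1]])

```text
clock: 11.27
eef_pos: [626.2, -15.1, 26.0]
eef_rot: [-3.141, 0.0, 1.318]
wrist_force: [-0.3, 0.1, 0.1]
finger_gap: 1.0
finger_force: 0.1
```

```bash
python3 st.py
```

```text
[626.2 -15.1  26. ] [54.9 45.8] [-0.3  0.1  0.1] [-0.3  0. ]
top
scene [53.99 86.61 30.07 60.48  0.56]
```

Request:
jog_arm(series=[[0.01, 0.036, 0, 0, 0, 0, 1], [0.02, 0.073, 0, 0, 0, 0, 1], [0.03, 0.109, 0, 0, 0, 0, 1], [0.038, 0.145, 0, 0, 0, 0, 1], [0.038, 0.145, 0, 0, 0, 0, 1]])

```text
clock: 11.78
eef_pos: [630.8, 2.7, 26.0]
eef_rot: [3.142, -0.0, 1.318]
wrist_force: [0.1, -0.3, -0.4]
finger_gap: 0.2
finger_force: 0.0
```

Request:
jog_arm(series=[[0.002, 0.008, 0, 0, 0, 0, 1], [0.004, 0.016, 0, 0, 0, 0, 1], [0.004, 0.016, 0, 0, 0, 0, 1]])

```text
clock: 12.03
eef_pos: [631.1, 3.7, 26.0]
eef_rot: [-3.142, -0.0, 1.318]
wrist_force: [-0.4, -0.8, -0.2]
finger_gap: 0.6
finger_force: 0.0
```

Request:
jog_arm(series=[[0.002, 0.008, 0, 0, 0, 0, 1], [0.004, 0.016, 0, 0, 0, 0, 1], [0.004, 0.016, 0, 0, 0, 0, 1]])

```text
clock: 12.28
eef_pos: [631.6, 5.7, 26.0]
eef_rot: [-3.142, -0.0, 1.318]
wrist_force: [-0.4, 0.1, -0.7]
finger_gap: 0.4
finger_force: 0.0
```

```bash
python3 st.py
```

```text
[631.6   5.7  26. ] [55.  67.3] [-0.4  0.1 -0.7] [-0.4  0. ]
top
scene [ 53.35 107.21  30.82  60.42  -0.44]
```

Request:
jog_arm(series=[[0.002, 0.008, 0, 0, 0, 0, 1], [0.004, 0.016, 0, 0, 0, 0, 1], [0.004, 0.016, 0, 0, 0, 0, 1]])

```text
clock: 12.63
eef_pos: [632.1, 7.6, 26.0]
eef_rot: [-3.142, 0.0, 1.318]
wrist_force: [-0.4, -0.1, 0.5]
finger_gap: 0.7
finger_force: 0.1
```

Request:
jog_arm(series=[[0.002, 0.008, 0, 0, 0, 0, 1], [0.003, 0.012, 0, 0, 0, 0, 1], [0.003, 0.012, 0, 0, 0, 0, 1]])

```text
clock: 12.88
eef_pos: [632.2, 7.9, 26.0]
eef_rot: [-3.141, 0.002, 1.318]
wrist_force: [-2.9, -8.2, 1.6]
finger_gap: 0.3
finger_force: 4.2
```

```bash
python3 st.py
```

```text
[632.2   7.9  26. ] [55.  69.6] [-2.9 -8.2  1.6] [-0.8 -8.7]
top
scene [ 53.86 108.59  30.91  58.91   1.1 ]
```

Request:
jog_arm(series=[[0.002, 0.008, 0, 0, 0, 0, 1], [0.002, 0.008, 0, 0, 0, 0, 1], [0.002, 0.008, 0, 0, 0, 0, 1]])

```text
clock: 13.23
eef_pos: [632.3, 8.1, 26.0]
eef_rot: [-3.141, 0.003, 1.317]
wrist_force: [-3.8, -11.9, 1.6]
finger_gap: 0.3
finger_force: 6.7
```

Request:
jog_arm(series=[[-0.01, -0.04, 0, 0, 0, 0, 1], [-0.042, -0.16, 0, 0, 0, 0, 1], [-0.042, -0.16, 0.2, 0, 0, 0, 1], [-0.042, -0.16, 0.4, 0, 0, 0, 1], [-0.042, -0.16, 0.4, 0, 0, 0, 1]])

```text
clock: 13.65
eef_pos: [629.4, -10.2, 78.7]
eef_rot: [3.135, -0.001, 1.317]
wrist_force: [-0.2, 0.6, 1.4]
finger_gap: 0.9
finger_force: 0.0
```

Request:
jog_arm(series=[[-0.568, 0.233, 0, 0, 0, 0, 1], [-0.568, 0.233, 0, 0, 0, 0, 1], [-0.568, 0.233, 0, 0, 0, 0, 1], [-0.568, 0.233, 0, 0, 0, 0, 1]])

```text
clock: 13.98
eef_pos: [558.7, 18.7, 74.2]
eef_rot: [-3.142, -0.0, 1.318]
wrist_force: [0.7, 0.5, 0.4]
finger_gap: 0.3
finger_force: 0.0
```

```bash
python3 st.py;python3 -c "
import cv2
im=cv2.imread('pics/last_scene.png'); cv2.imwrite('pics/v3.png',cv2.resize(im,(790,500)))"
```

```text
[558.7  18.7  74.2] [-18.9  61.6] [0.7 0.5 0.4] [0.6 0.7]
top
scene [ 52.9  108.84  31.62  58.56  -0.42]
```

View pics/v3.png

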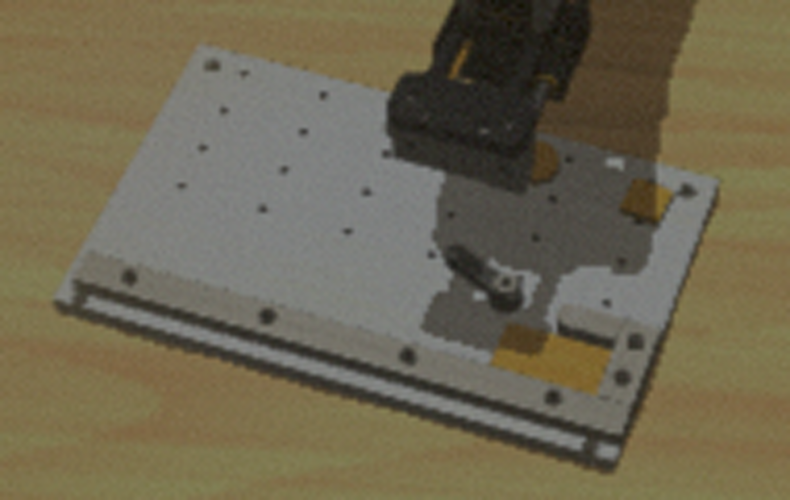

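Request:
jog_arm(series=[[0, 0, -0.2, 0, 0, 0, 1], [0, 0, -0.39, 0, 0, 0, 1], [0, 0, -0.39, 0, 0, 0, 1]])

```text
clock: 14.33
eef_pos: [560.4, 18.1, 25.2]
eef_rot: [3.141, -0.0, 1.317]
wrist_force: [0.8, 0.9, -0.1]
finger_gap: 0.3
finger_force: 0.0
```

Request:
jog_arm(series=[[0.043, -0.059, 0, 0, 0, 0, 1], [0.087, -0.118, 0, 0, 0, 0, 1], [0.13, -0.177, 0, 0, 0, 0, 1], [0.164, -0.246, 0, 0, 0, 0, 1], [0.197, -0.315, 0, 0, 0, 0, 1], [0.25, -0.307, 0, 0, 0, 0, 1], [0.305, -0.299, 0, 0, 0, 0, 1], [0.305, -0.299, 0, 0, 0, 0, 1]])

```text
clock: 15.0
eef_pos: [597.4, -18.6, 27.6]
eef_rot: [3.141, 0.0, 1.317]
wrist_force: [-1.2, -2.5, 2.1]
finger_gap: 0.7
finger_force: 1.5
```

```bash
python3 st.py;python3 -c "
import cv2
im=cv2.imread('pics/last_scene.png'); cv2.imwrite('pics/v4.png',cv2.resize(im,(790,500)))"
```

```text
[597.4 -18.6  27.6] [28.  35.2] [-1.2 -2.5  2.1] [-0.5 -2.8]
top [ 53.98  84.03   8.91  30.23 -76.73] [ 54.78 123.03  31.46  31.77   1.23]
scene [ 5.2750e+01  1.0887e+02  3.2010e+01  5.8170e+01 -1.0000e-01]
```

View pics/v4.png

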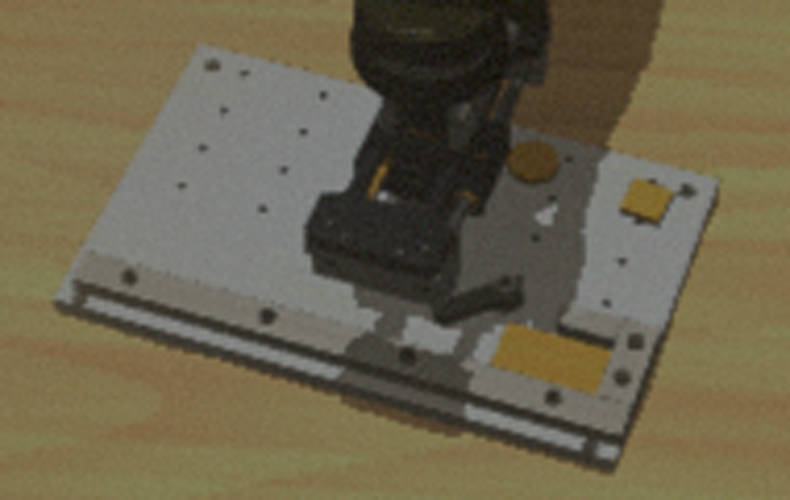

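Request:
jog_arm(series=[[0.042, 0.032, -0.01, 0, 0, 0, 1], [0.085, 0.064, -0.01, 0, 0, 0, 1], [0.122, 0.089, -0.01, 0, 0, 0, 1], [0.158, 0.113, -0.01, 0, 0, 0, 1], [0.17, 0.123, -0.01, 0, 0, 0, 1], [0.182, 0.133, -0.01, 0, 0, 0, 1], [0.182, 0.133, -0.01, 0, 0, 0, 1]])

```text
clock: 15.68
eef_pos: [617.4, -1.9, 25.7]
eef_rot: [-3.14, 0.001, 1.318]
wrist_force: [-3.7, -5.5, 0.6]
finger_gap: 0.5
finger_force: 3.3
```

Request:
jog_arm(series=[[0.002, 0.008, 0, 0, 0, 0, 1], [0.002, 0.008, 0, 0, 0, 0, 1]])

```text
clock: 15.85
eef_pos: [617.5, -1.7, 25.7]
eef_rot: [-3.14, 0.002, 1.318]
wrist_force: [-6.0, -11.3, 1.1]
finger_gap: 0.8
finger_force: 6.1
```

```bash
python3 st.py
```

```text
[617.5  -1.7  25.7] [43.1 56.6] [ -6.  -11.3   1.1] [ -3.  -12.5]
top
scene [ 53.18 108.57  31.98  59.12   1.31]
```

Request:
jog_arm(series=[[-0.01, -0.04, 0, 0, 0, 0, 1], [-0.04, -0.16, 0, 0, 0, 0, 1], [-0.04, -0.16, 0.3, 0, 0, 0, 1], [-0.04, -0.16, 0.6, 0, 0, 0, 1], [-0.04, -0.16, 1, 0, 0, 0, 1], [-0.04, -0.16, 1, 0, 0, 0, 1]])

```text
clock: 16.45
eef_pos: [615.6, -20.4, 153.5]
eef_rot: [3.132, -0.002, 1.317]
wrist_force: [-0.2, -0.1, 0.7]
finger_gap: 0.4
finger_force: 0.0
```

Request:
jog_arm(series=[[-1, -0.8, 0, 0, 0, 0, 1], [-1, -0.8, 0, 0, 0, 0, 1], [-1, -0.8, 0, 0, 0, 0, 1], [-1, -0.8, 0, 0, 0, 0, 1], [-1, -0.8, 0, 0, 0, 0, 1], [-1, -0.8, 0, 0, 0, 0, 1]])

```text
clock: 16.95
eef_pos: [492.8, -116.7, 146.5]
eef_rot: [3.14, -0.0, 1.315]
wrist_force: [1.1, 0.7, 1.1]
finger_gap: 0.7
finger_force: 0.0
```

```bash
python3 st.py;python3 -c "
import cv2
im=cv2.imread('pics/last_scene.png'); cv2.imwrite('pics/v5.png',cv2.resize(im,(790,500)))
im=cv2.imread('pics/last_top.png'); cv2.imwrite('pics/v6.png',cv2.resize(im[0:500,0:600],(720,600)))"
```

```text
[ 492.8 -116.7  146.5] [-48.7 -86. ] [1.1 0.7 1.1] [0.8 1. ]
top [5.4690e+01 1.1001e+02 3.1430e+01 5.7810e+01 5.0000e-02]
scene [ 53.25 108.09  31.13  59.9    0.58]
```

View pics/v5.png

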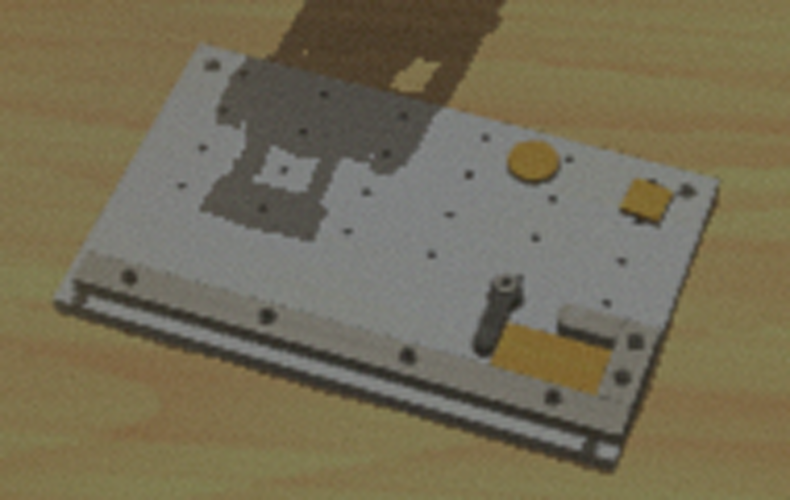

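View pics/v6.png

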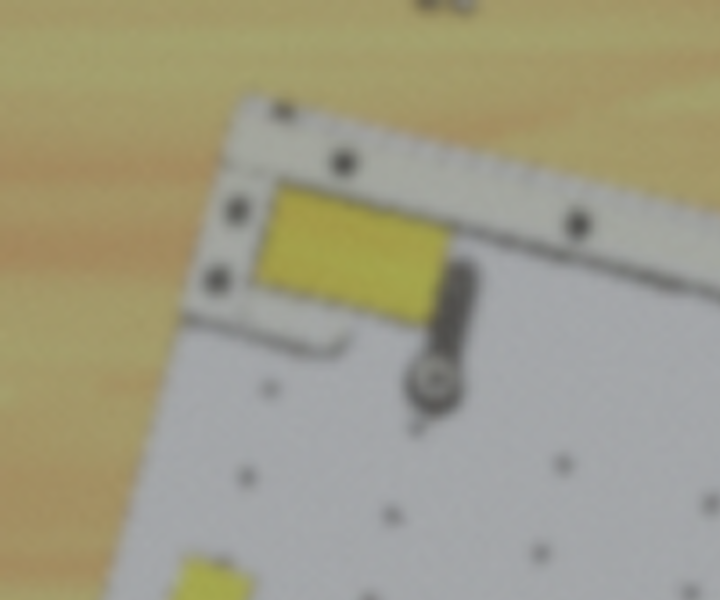

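The blank sits in the corner against the rail and stop: top view (345,255), measured at (54.7, 110.0) mm and 0.05°. The latch lies parallel behind it, from (435,380) to (460,270), and the disc and tag have not moved.

```bash
python3 -c "
from cell import manip
print(manip.sign_off())"
```

```text
the job is handed in; nothing more can be done
None
```

The job is handed in: the blank was pushed flat to the rail, slid home to the end stop (measured within 1 mm in the last top view), and the latch swung shut behind it, with the arm clear; sign-off returned no verdict.

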